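# Spin the shade turntable and brake it on its red mark

## Robot

A 6-joint arm with a two-finger parallel gripper is mounted at the origin on the work surface. World frame = base frame: x ahead of the robot, y to its left, z up, the work surface at z = 0. Lengths are in mm, angles in rad, forces in N, time in s.
With the tool pointing down it reaches from about 350 to 800 mm from the base axis. Payload 7.3 kg.
Tool frame: the origin (TCP) lies midway between the tips of the shut fingers; the grasp point (between the pads) lies tcp_to_grasp behind it (tcp_to_grasp is the distance from the TCP to the grasp point, in mm); z points along the fingers, y is the direction in which the jaws open and shut (so a half turn about z gives the same grasp; the last joint's range is limited). The gripper opens to 85 mm and grips with 20 to 120 N. Pads are 22 mm wide; open, the fingers measure 114 mm over their backs; the gripper's body (76 mm by 85 mm) begins 54 mm behind the grasp point. The pads swing forward as they close: fully open they stand 13 mm farther back than shut.
Start: joints at [0.983, 0.342, 1.524, -0, 1.275, -0.146], TCP at [224.462, 474.619, 210.922] pointing down, gripper open.
Joint ranges: [-2.53, 2.53], [-0.77, 2.02], [0.04, 2.7], [-1, 4.14], [0.28, 2.66], [-3.11, 3.11]. Speed limits (rad/s): [2.57, 2.57, 3.14, 3.14, 3.14, 3.14].

## Interface

Orientations are given as [roll, pitch, yaw] about the fixed x, y, z axes, in that order (R = Rz(yaw) Ry(pitch) Rx(roll)).
In Python, from plant import * gives the robot as it stands. The module is installed in compiled form; this text tells all that it offers.
- The arm moves only by the tool jog_arm, never from a script. Its argument "targets" is one flat list of numbers, 5 for each row, row after row: the shift along the tool's x, y, z in m, then the turn about the tool's z in rad, then the finger opening in m, from 0 to 0.0854. A call has 1 to 20 rows; each row shifts and turns the pose as measured when the row begins, along the tool's axes as they then stand; what a row does not reach is not made up. A row lasts 1/12 s, in which the tool goes at most 41.7 mm and 7.16 degrees, less where a joint would pass 70% of its speed; a pose out of reach is approached as far as the arm can. A call with a gripper value outside its range is refused whole. The fingers move at their own pace and stop on an object; "newtons" is the grip in N (left out, the last holds). Time passes only in rows, so rows that do not move let the fingers close. It gives the time, the measured TCP pose, the force and the opening at its end, in the units of the state.
- get_state(): the state, without advancing time (a new reading comes with each control period).
- read_camera(name): name is "scene" or "top" or "wrist"; returns a dict with "color" (400x640x3 uint8, red, green, blue), "K" (3x3 intrinsics, pixels), "R" (3x3) and "t" (3): a world point X has camera coordinates R X + t. Camera axes: x right, y down, z forward; pixel columns grow to the right and rows downward; lengths in mm; the calibration is good to about 2 mm. A picture is of the moment at which its call begins. There is no depth.
- hand_in(): hands the job in, once; it reports no verdict.
The state is a dict: "t": time; "joints": joint angles; "dq": joint speeds; "joint_torque": joint torques, N m; "tcp_pos": TCP position; "ee_rot": TCP orientation; "wrist_force": force on the tool from outside, world axes, zero at the start; "wrist_torque": the same for the moment, N m; "grip_width": finger opening in mm.
Only numpy, scipy, OpenCV 4.12 (cv2) and the standard library are available. Lean on these libraries where they do the work, as an engineer would, in place of code of your own. Each camera call takes 0.05 s, during which the arm holds its last target. There are 200 camera calls.

## Task

On the make-up bench, check that the shade turntable runs freely and set it for loading: flick it with a fingertip (the blue bar is there to be pushed) so that the wheel spins on by itself, untouched, for at least two seconds, then brake it with a fingertip while it is still turning, so that it stands still with the yellow pointer pointing at the red mark on its black rim. Take the finger away at the end. Nothing needs to be grasped: leave the things around the turntable standing where they are.

Things in the scene. Friction and masses are not known exactly. Their poses are not given: they have to be found in the camera images.
- turntable: Grey foot of the shade turntable, screwed to the table: 150 mm across and 26 mm high, with an arm that carries the fixed yellow pointer just outside the wheel. Origin on the table on the wheel's vertical axis; its x axis points at the pointer (pointer block from 153 to 175 mm from the axis, 45 mm high, 30 mm wide).
- wheel (a joint): Angle of the wheel (rad), growing counter-clockwise seen from above, unlimited and not wrapped: 0 and every whole turn (6.283) put the red mark exactly at the pointer. It turns freely either way: a spin at 3 rad/s coasts for about 15 s, and it stays still when left at rest. Rigid disc 260 mm across, 10 mm thick, about 0.6 kg, flat top 40 mm above the table.
- hub (a point): Centre of the wheel's top face, 40 mm above the table; its x axis points at the red mark. Across the centre, in line with the mark and fixed to the wheel, stands a blue bar 110 mm long, 14 mm wide, from 40 to 62 mm above the table, hub 32 mm across in its middle. The face is white with ten flat colour pans out to 102 mm radius; the plain black rubber rim goes on to 130 mm.
- mark (a point): Centre of the red mark painted on the black rim (30 mm wide along the rim, 26 mm radially, flat), 115 mm from the wheel's axis, on the top face.
- index (a point): Fixed point 115 mm from the wheel's axis, at the height of the wheel's top face, straight in front of the pointer: where the mark is to stop. Belongs to the foot, does not turn.
- tumbler: Clear glass tumbler, 70 mm across the rim, 90 mm tall, standing; origin at the centre of its underside. A bystander.
- jar: Skin-coloured cream jar with a black cap, 52 mm across, 50 mm tall, standing; origin at the centre of its underside. A bystander.
- lipstick: Open lipstick standing upright, 22 mm across, 79 mm tall; origin at the centre of its underside. A bystander.
- compact: Flat black powder compact, 75 x 60 x 14 mm; origin at the centre of its underside. A bystander.
- sponge: Pink make-up sponge, 50 x 35 x 30 mm; origin at the centre of its underside. A bystander.
- brush: Make-up brush with a dark wooden handle lying on the table, about 170 mm long; origin at its middle on the table. A bystander.

How it is judged:
By the outcome, as a careful person would: the job done as asked, in the order asked, and still so for the second after the job is handed in, with the robot touching nothing.
It also fails if it takes over 58 s, if anything falls off the work surface, if the arm or the gripper's body presses on something with over 40 N, if the wrist force passes 120 N, or if a joint passes its speed limit or range.

## Working session

There is one attempt and no reset: what is moved stays moved. The work goes in short steps, Python scripts to look and compute and a tool call to move; the robot and the scene stay as the last step left them, time stands still between calls to the robot, and variables do not carry over. Pictures are saved under pics/ and viewed, about 8 in all and at most 12, crops included, and the job is handed in when it is done.

Besides the shell and the picture viewer there is one more tool, called after "Emit:" as name(argument=value, ...), one argument or row to a line, values as JSON. jog_arm: Moves the arm, as the interface text tells. Its arguments: {"type":"object","properties":{"targets":{"type":"array"},"newtons":{"type":"number"}},"required":["targets"]}

```bash
mkdir -p pics
python3 - <<'E'
from plant import *
import cv2
s=get_state();print(s)
for n in("scene","top"):
    c=read_camera(n);cv2.imwrite(f"pics/{n}0.png",c["color"][:,:,::-1]);print(n,c["K"],c["R"],c["t"])
E
```

```text
{'t': 0.0, 'joints': array([ 9.82976571e-01,  3.42717225e-01,  1.52505579e+00,  8.13465781e-06,
        1.27537381e+00, -1.46007494e-01]), 'dq': array([-1.59646471e-04, -2.33225576e-04,  9.83063850e-05, -8.99674551e-04,
       -4.94602369e-04, -9.55465169e-04]), 'joint_torque': array([ 1.85524063e-03, -4.33684731e+01, -2.46009564e+01,  1.93228533e-05,
        7.74314016e-03,  1.78738560e-05]), 'tcp_pos': array([224.2120474 , 474.22588047, 210.21529863]), 'ee_rot': array([-3.14005615e+00, -2.33811155e-04,  2.69977784e+00]), 'wrist_force': array([-0.11015267,  0.073513  ,  0.99026741]), 'wrist_torque': array([-0.00901549, -0.04066751,  0.01975188]), 'grip_width': 85.20444123288074}
scene [[511.8125778    0.         315.28941138]
 [  0.         511.8125778  200.40712218]
 [  0.           0.           1.        ]] [[ 0.30925666  0.95095287 -0.00699726]
 [ 0.62767817 -0.20964193 -0.74971353]
 [-0.71440915  0.22746188 -0.66172552]] [-235.31587109 -325.69465567 1477.09388908]
top [[415.04168063   0.         320.95900645]
 [  0.         415.04168063 202.84383656]
 [  0.           0.           1.        ]] [[ 0.12758919 -0.99182144 -0.00335039]
 [-0.9670498  -0.12365078 -0.2225425 ]
 [ 0.22030814  0.03163402 -0.97491723]] [ -0.91539523 597.53270911 851.71541459]
```

View pics/top0.png

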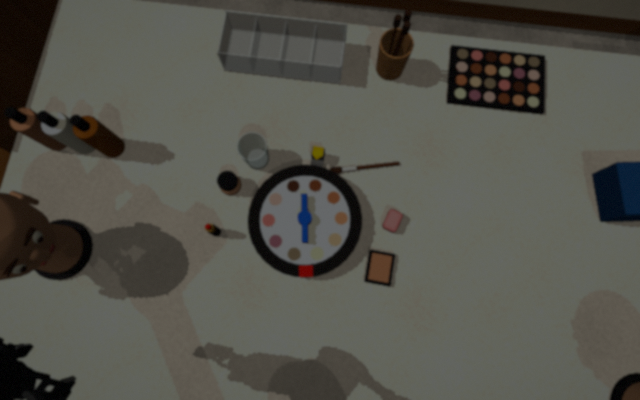

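View pics/scene0.png

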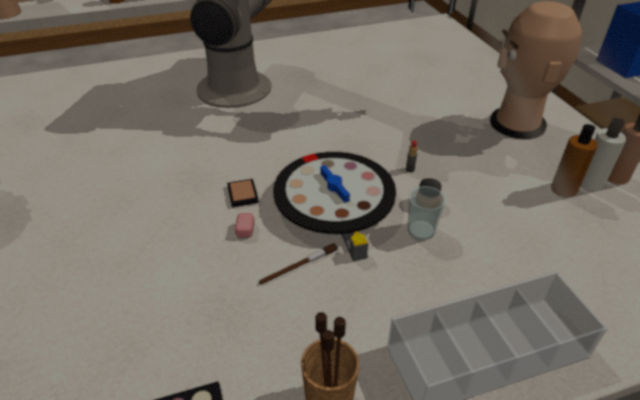

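Top view: the wheel centre is at about (305,219), the red mark at (306,271) on the robot side, and the yellow pointer at (318,154) on the far side. The tumbler (255,152), jar (229,183) and lipstick (213,230) stand on the left. The brush, sponge and compact are on the right.

```bash
cat > h.py <<'E'
from plant import *
import cv2, numpy as np
def pix2w(c,u,v,z):
    d=c["R"].T@np.linalg.inv(c["K"])@np.array([u,v,1.]); o=-c["R"].T@c["t"]
    return o+d*(z-o[2])/d[2]
def w2pix(c,X):
    p=c["K"]@(c["R"]@np.asarray(X,float)+c["t"]); return p[:2]/p[2]
def mask(c,lo,hi,s=130,v=30):
    h=cv2.cvtColor(c["color"],cv2.COLOR_RGB2HSV).astype(int)
    return ((h[...,0]>=lo)&(h[...,0]<=hi)|(lo<0)&(h[...,0]>=180+lo)&(h[...,0]<=180))&(h[...,1]>s)&(h[...,2]>v)
def rectify(c,ctr,half,z,n=600):
    """top-down picture of plane z: column = -y, row = -x (world)"""
    w=[(ctr[0]+half,ctr[1]+half),(ctr[0]+half,ctr[1]-half),(ctr[0]-half,ctr[1]-half),(ctr[0]-half,ctr[1]+half)]
    src=np.float32([w2pix(c,(x,y,z)) for x,y in w]); M=cv2.getPerspectiveTransform(src,np.float32([[0,0],[n,0],[n,n],[0,n]]))
    return cv2.warpPerspective(c["color"],M,(n,n),flags=cv2.INTER_CUBIC)
E
python3 - <<'E'
from h import *
c=read_camera("top")
for n,u,v,z in [("hub",305,219,62),("mark",306,271,40),("ptr",318,152,45),("rimL",249,220,40),("rimR",361,219,40),("rimT",307,165,40),("rimB",303,276,40),("tumb",250,150,45),("jar",229,183,40),("lip",213,230,40),("spng",393,219,15),("comp",380,267,7),("brush0",332,170,5),("brush1",400,163,5)]:
    print(n,pix2w(c,u,v,z).round(0))
h=pix2w(c,305,219,62)
r=rectify(c,h,190,40); cv2.imwrite("pics/rect.png",cv2.convertScaleAbs(r[:,:,::-1],alpha=1.6))
s=read_camera("scene")
for n,u,v,z in [("hub",335,183,62),("mark",310,158,40),("ptr",358,239,45)]: print(n,pix2w(s,u,v,z).round(0))
E
```

```text
hub [553. 106.  62.]
mark [442.  89.  40.]
ptr [718.  98.  45.]
rimL [539. 232.  40.]
rimR [573. -19.  40.]
rimT [685. 120.  40.]
rimB [431.  94.  40.]
tumb [703. 257.  45.]
jar [619. 293.  40.]
lip [506. 309.  40.]
spng [588. -94.  15.]
comp [475. -76.   7.]
brush0 [691.  61.   5.]
brush1 [ 729. -100.    5.]
hub [571. 105.  62.]
mark [445.  91.  40.]
ptr [720.  97.  45.]
```

View pics/rect.png

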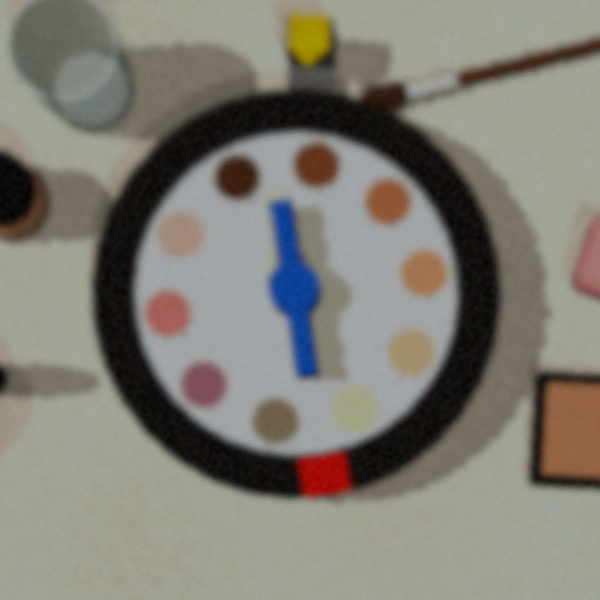

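Emit:
jog_arm(
  targets=[-0.036,-0.016,0.006,0,0,-0.036,-0.016,0.006,0,0,-0.036,-0.016,0.006,0,0,-0.036,-0.016,0.006,0,0,-0.036,-0.016,0.006,0,0,-0.036,-0.016,0.006,0,0,-0.036,-0.016,0.006,0,0,-0.036,-0.016,0.006,0,0,-0.036,-0.016,0.006,0,0,-0.036,-0.016,0.006,0,0,-0.036,-0.016,0.006,0,0,0,0,0,-0.11,0,0,0,0,-0.11,0,0,0,0,-0.11,0,0,0,0,-0.11,0,0,0,0,0,0],
)

```text
t: 1.53
tcp_pos: [519.6, 130.0, 137.3]
ee_rot: [3.14, -0.003, -3.122]
wrist_force: [-0.4, 0.9, -0.1]
grip_width: -0.0
```

Emit:
jog_arm(
  targets=[0.007,0.018,0,0,0,0,0,0.03,0,0,0,0,0.03,0,0,0,0,0.025,0,0,0,0,0,0,0],
)

```text
t: 1.95
tcp_pos: [513.8, 149.3, 51.7]
ee_rot: [3.139, 0.003, -3.139]
wrist_force: [-1.2, -0.3, -0.2]
grip_width: 0.1
```

```bash
cat >> h.py <<'E'
C0=np.array([557.,108.])
def redmark(c):
    m=mask(c,-6,6,150,60).astype(np.uint8)
    # keep red near the rim
    n,l,st,ce=cv2.connectedComponentsWithStats(m)
    best=None
    for i in range(1,n):
        p=pix2w(c,*ce[i],40)[:2]; r=np.hypot(*(p-C0))
        if 95<r<135 and st[i,4]>8 and (best is None or st[i,4]>best[1]): best=(p,st[i,4])
    return best
E
python3 - <<'E'
from h import *
print(get_state()["tcp_pos"],get_state()["t"])
for n in("scene","top"):
    c=read_camera(n); print(n,redmark(c))
    r=rectify(c,C0,190,40)
    hs=cv2.convertScaleAbs(r[:,:,::-1],alpha=1.6)
    # black-rim inner white disc ellipse fit
    cv2.imwrite(f"pics/rect_{n}.png",hs)
a=cv2.imread("pics/rect_scene.png");b=cv2.imread("pics/rect_top.png")
cv2.imwrite("pics/both.png",cv2.resize(np.hstack([a,b]),(800,400),interpolation=cv2.INTER_AREA))
E
```

```text
[513.8474664  149.25910719  51.65956218] 1.95
scene (array([442.93277948,  90.13653727]), np.int32(84))
top (array([442.97286922,  86.76207121]), np.int32(123))
```

View pics/both.png

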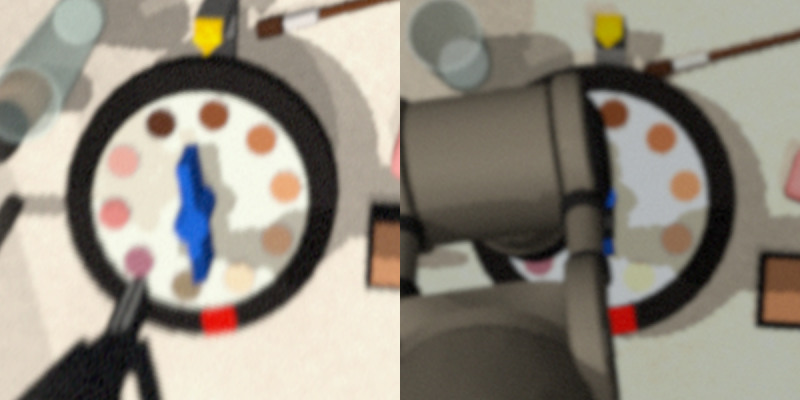

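The scene view shows the shut finger beside the bar, about (125,290) in the left half, with the wheel in full view. The arm partly hides the wheel in the top view. I'll fit the wheel centre, mark and pointer from the first, unobstructed pictures.

Run:
```python
from h import *
for n in("top","scene"):
    c=read_camera(n); c["color"]=cv2.imread(f"pics/{n}0.png")[:,:,::-1].copy()
    r=rectify(c,C0,190,40); g=cv2.cvtColor(r,cv2.COLOR_RGB2GRAY).astype(float)
    sc=380/600; pts=[]
    for a in np.radians(np.arange(0,360,3)):
        R=np.arange(92,112,.3); X=C0[0]+R*np.cos(a);Y=C0[1]+R*np.sin(a)
        v=cv2.remap(g.astype(np.float32),((C0[1]+190-Y)/sc).astype(np.float32)[None],((C0[0]+190-X)/sc).astype(np.float32)[None],1)[0]
        d=np.gradient(cv2.GaussianBlur(v[None],(1,1),0)[0]) if 0 else np.gradient(np.convolve(v,np.ones(7)/7,'same'))[6:-6]
        i=d.argmin(); 
        if d[i]<-1: pts.append((X[i+6],Y[i+6]))
    P=np.array(pts)
    A=np.c_[2*P,np.ones(len(P))]
    for _ in range(3):
        s=np.linalg.lstsq(A,(P**2).sum(1),rcond=None)[0]; cc=s[:2]; rr=np.sqrt(s[2]+cc@cc)
        k=abs(np.hypot(*(P-cc).T)-rr)<2; P=P[k];A=A[k]
    m=redmark(c)[0]
    Y=mask(c,22,34,150,60); v,u=np.nonzero(Y); p=[pix2w(c,a,b,45)[:2] for a,b in zip(u,v)]
    p=np.array(p); p=p[np.hypot(*(p-[710,100]).T)<40]; y=p.mean(0)
    an=lambda q:np.degrees(np.arctan2(*(q-cc)[::-1]))
    print(n,"centre",cc,"r",rr,len(P),"mark",m,np.hypot(*(m-cc)),an(m),"ptr",y,np.hypot(*(y-cc)),an(y),"wheel",(an(m)-an(y))%360)
print(get_state()['t'])
```

```text
top centre [557.81627829 108.39410079] r 103.17084644446025 120 mark [442.57891373  89.79064744] 116.72933936852375 -170.82952089532137 ptr [717.23318547  99.55684275] 159.66166547432914 -3.172937479457288 wheel 192.34341658413592
scene centre [556.98888946 108.10637759] r 103.58006816047673 120 mark [442.93277948  90.13653727] 115.46303038103007 -171.04649877075798 ptr [719.34742803  97.98981182] 162.67341499982152 -3.565492248826041 wheel 192.51899347806807
2.15
```

Emit:
jog_arm(
  targets=[0,-0.0085,0,0,0,0,-0.0085,0,0,0,0,-0.0085,0,0,0,0,-0.0085,0,0,0,0,-0.0085,0,0,0,0,-0.0085,0,0,0,0,-0.0085,0,0,0,0,0,-0.03,0,0,0.03,0,-0.012,0,0,0.036,0,0,0,0],
)

```text
t: 2.98
tcp_pos: [459.0, 79.7, 104.3]
ee_rot: [3.137, 0.028, 3.14]
wrist_force: [-0.8, 0.5, -0.3]
grip_width: -0.2
```

```bash
cat >> h.py <<'E'
CS=np.array([557.,108.1])
def track(n):
    for _ in range(n):
        t=get_state()["t"]; b=redmark(read_camera("scene"))
        if b: print(round(t,3),round((np.degrees(np.arctan2(*(b[0]-CS)[::-1]))+3.5)%360,1),"r%.0f n%d"%(np.hypot(*(b[0]-CS)),b[1]))
        else: print(round(t,3),None)
E
python3 -c "
from h import *
print(get_state()['tcp_pos'],get_state()['wrist_force']);track(4)"
```

```text
[459.04254021  79.70042103 104.28546184] [-0.82667622  0.47015608 -0.26956514]
2.983 192.4 r115 n84
3.033 192.4 r115 n84
3.083 192.4 r115 n84
3.133 192.4 r115 n84
```

```bash
python3 -c "
from h import *
s=get_state();print(s['t'],s['tcp_pos'],s['wrist_force'])
c=read_camera('scene');cv2.imwrite('pics/s2.png',cv2.resize(c['color'][100:300,190:460,::-1],None,fx=2.9,fy=2.9,interpolation=cv2.INTER_CUBIC))"
```

```text
3.1833 [457.41484363  80.29724879 103.16455428] [ 1.00866468 -0.32053812  0.60152425]
```

View pics/s2.png

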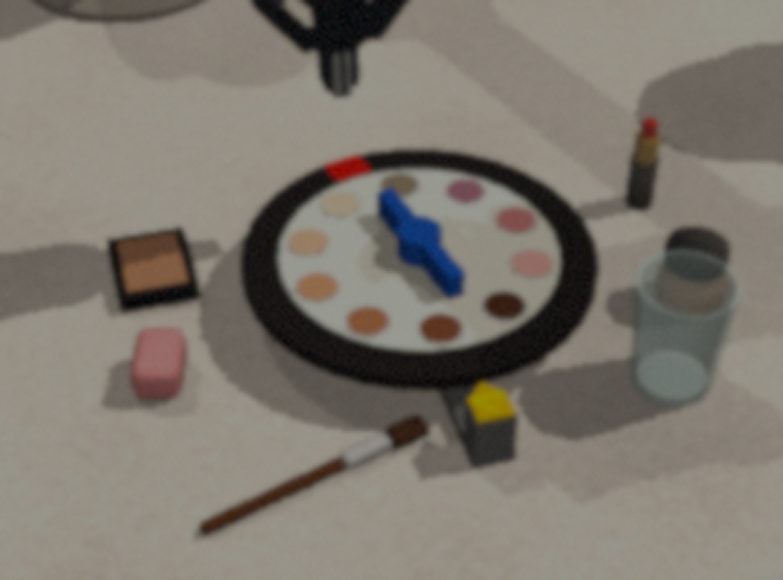

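The crop shows the wheel, bar and mark (350,168) exactly where they were, with the finger hanging clear at (340,80). The flick missed the bar, so I'll go back and check each stroke row by row.

Emit:
jog_arm(
  targets=[-0.027,0.03,0,0,0,-0.03,0.035,0,0,0,0,0,0,0,0],
)

```text
t: 3.48
tcp_pos: [519.0, 145.4, 104.1]
ee_rot: [3.137, 0.026, 3.135]
wrist_force: [-2.1, -0.5, -0.1]
grip_width: -0.3
```

Emit:
jog_arm(
  targets=[0,0,0.03,0,0,0,0,0.025,0,0,0,0,0,0,0],
)

```text
t: 3.73
tcp_pos: [527.4, 148.1, 47.5]
ee_rot: [3.136, 0.033, 3.139]
wrist_force: [-1.1, -0.9, -0.0]
grip_width: 0.2
```

Emit:
jog_arm(
  targets=[0,-0.0085,0,0,0],
)

```text
t: 3.82
tcp_pos: [527.9, 140.3, 46.8]
ee_rot: [3.136, 0.032, 3.14]
wrist_force: [0.1, -0.2, 0.1]
grip_width: 0.1
```

Emit:
jog_arm(
  targets=[0,-0.0085,0,0,0],
)

```text
t: 3.9
tcp_pos: [528.2, 131.2, 46.7]
ee_rot: [3.136, 0.031, 3.141]
wrist_force: [-0.5, -1.2, -0.4]
grip_width: -0.1
```

Emit:
jog_arm(
  targets=[0.013,0.015,0.001,0,0,0,0,0,0,0],
)

```text
t: 4.07
tcp_pos: [516.9, 143.2, 47.2]
ee_rot: [3.137, 0.034, 3.137]
wrist_force: [-0.5, -0.2, -0.9]
grip_width: 0.1
```

Emit:
jog_arm(
  targets=[0,-0.009,0,0,0,0,-0.009,0,0,0],
)

```text
t: 4.23
tcp_pos: [518.4, 123.9, 49.6]
ee_rot: [3.136, 0.038, 3.139]
wrist_force: [1.2, 0.3, -0.6]
grip_width: 0.0
```

Emit:
jog_arm(
  targets=[0.001,-0.009,0.0015,0,0,0.001,-0.009,0.0015,0,0,0.001,-0.009,0.0015,0,0],
)

```text
t: 4.48
tcp_pos: [517.5, 92.1, 46.9]
ee_rot: [3.136, 0.043, 3.137]
wrist_force: [-0.0, -0.1, 0.5]
grip_width: 0.1
```

```bash
python3 -c "
from h import *
track(2)"
```

```text
4.483 193.6 r116 n76
4.533 194.2 r116 n68
```

Emit:
jog_arm(
  targets=[0.001,-0.009,0.0015,0,0,-0.002,-0.009,0.0015,0,0,-0.004,-0.009,0.0015,0,0,0,0,-0.035,0,0],
)

```text
t: 4.92
tcp_pos: [517.1, 61.4, 71.2]
ee_rot: [3.136, 0.029, 3.136]
wrist_force: [0.2, -0.0, -0.7]
grip_width: 0.5
```

```bash
python3 -c "
from h import *
track(3)"
```

```text
4.917 186.5 r113 n21
4.967 186.5 r113 n21
5.017 186.7 r111 n17
```

```bash
python3 -c "
from h import *
s=get_state();print(s['t'],s['tcp_pos'],s['ee_rot'],s['joints'])
c=read_camera('scene');print(w2pix(c,s['tcp_pos']))
a=cv2.resize(c['color'][100:250,240:440,::-1],(800,600),interpolation=cv2.INTER_CUBIC)
cv2.imwrite('pics/s3.png',a)"
```

```text
5.0667 [522.18814364  62.45293578  78.39443408] [3.13633252 0.04549884 3.13618475] [-0.03087367  0.46592855  1.74199644  0.00826858  0.88833409 -1.60145138]
[308.09749082 166.90855982]
```

View pics/s3.png

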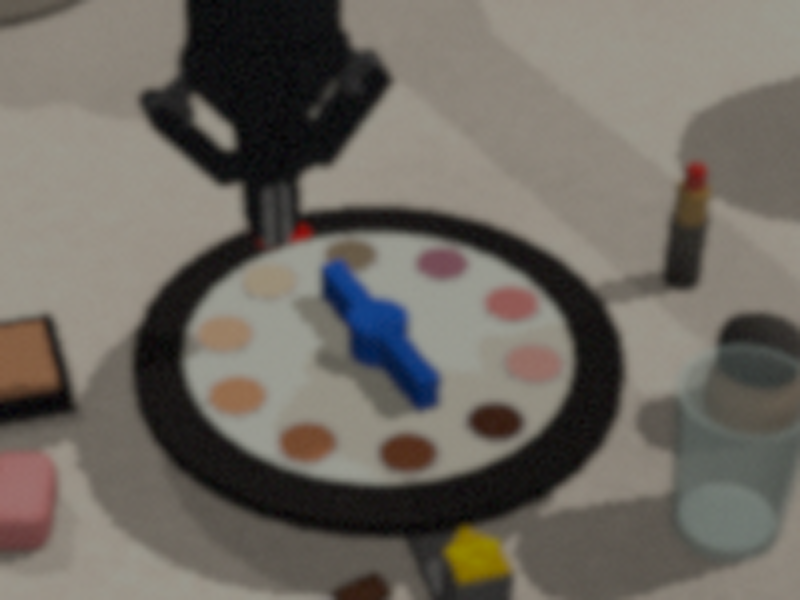

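The crop shows the wheel unmoved. The fingertip is at about (270,243), or (307,161) in the full frame, which is above the pixel where the reported TCP projects. I'll measure the tip's true height with the arm at rest.

Emit:
jog_arm(
  targets=[0,0,0,0,0,0,0,0,0,0],
)

```text
t: 5.28
tcp_pos: [520.5, 62.5, 76.1]
ee_rot: [3.136, 0.041, 3.137]
wrist_force: [0.9, -0.6, -0.1]
grip_width: -0.2
```

```bash
python3 -c "
from h import *
s=get_state();p=s['tcp_pos'];print(s['t'],p,s['ee_rot'])
c=read_camera('scene');q=w2pix(c,p);print(q, w2pix(c,p+[0,0,20]))
w=read_camera('wrist');qw=w2pix(w,p);print(qw,w['K'][0],w['R'],-w['R'].T@w['t'])
x,y=q.astype(int)
a=cv2.resize(c['color'][y-50:y+50,x-50:x+50,::-1].copy(),(500,500),interpolation=cv2.INTER_CUBIC)
b=w['color'][:,:,::-1].copy(); cv2.drawMarker(b,(int(qw[0]),int(qw[1])),(0,255,0),0,15); cv2.drawMarker(a,(int((q[0]-x+50)*5),int((q[1]-y+50)*5)),(0,255,0),0,15)
b=cv2.resize(b,(300,188)); o=np.zeros((500,800,3),np.uint8);o[:,:500]=a;o[:188,500:]=b;cv2.imwrite('pics/s4.png',cv2.convertScaleAbs(o,alpha=1.5))"
```

```text
5.2833 [520.50519474  62.45896529  76.0860399 ] [3.13623198 0.04129138 3.13666367]
[307.87717887 167.3163346 ] [307.71643579 159.63334557]
[322.93797461 239.05575954] [289.53422346   0.         321.66903581] [[ 0.00442488  0.99997948  0.00463291]
 [ 0.94244302 -0.00571918  0.33431789]
 [ 0.33433753  0.00288694 -0.94244898]] [439.00875781  61.29652386 236.25249085]
```

View pics/s4.png

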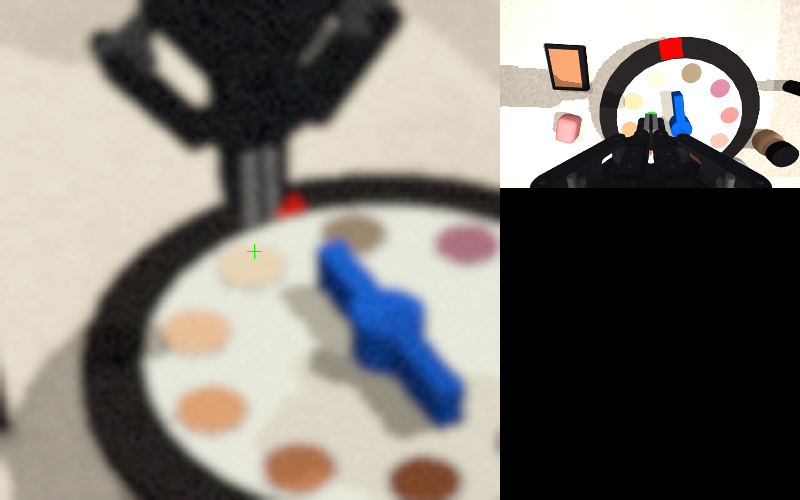

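At rest the real tip is about 10–13 mm higher than reported: the scene crop has the tip at (250,225) against the projected TCP at (254,251), and the wrist view agrees on direction. So the finger passed over the bar. It is already on the right of the bar, so I'll lower it to a reported height of about 40 and flick in +y, which turns the wheel clockwise.

Emit:
jog_arm(
  targets=[0.004,0,0.02,0,0,0.003,0,0.015,0,0,0,0,0,0,0],
)

```text
t: 5.63
tcp_pos: [514.9, 63.1, 39.3]
ee_rot: [3.136, 0.042, 3.138]
wrist_force: [-0.5, 0.1, 0.3]
grip_width: -0.3
```

```bash
python3 -c "
from h import *
s=get_state();p=s['tcp_pos'];print(s['t'],p,s['ee_rot'],s['wrist_force'])
c=read_camera('scene');q=w2pix(c,p);print(q)
x,y=q.astype(int)
a=cv2.resize(c['color'][y-40:y+40,x-50:x+50,::-1].copy(),(750,600),interpolation=cv2.INTER_CUBIC)
cv2.drawMarker(a,(int((q[0]-x+50)*7.5),int((q[1]-y+40)*7.5)),(0,255,0),0,15)
cv2.imwrite('pics/s5.png',cv2.convertScaleAbs(a,alpha=1.5))"
```

```text
5.6333 [514.94062969  63.07780943  39.3258796 ] [3.13622305 0.04159993 3.13755813] [-0.53230065  0.07574016  0.34475041]
[307.66114301 179.3363489 ]
```

View pics/s5.png

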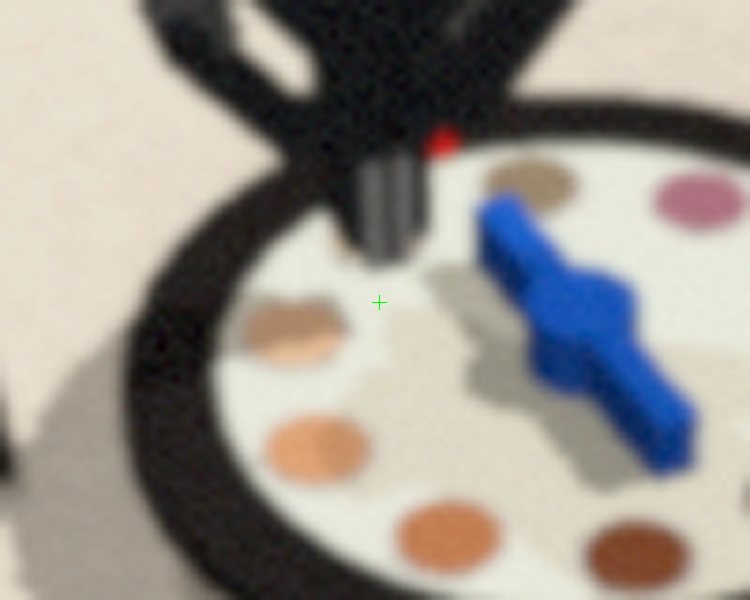

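The tip at (383,262) is beside the bar and below its top, with no contact force. Flick now.

Emit:
jog_arm(
  targets=[0,0.009,0.001,0,0,0,0.009,0.001,0,0,0,0.009,0.001,0,0,0,0.009,0.001,0,0,0,0.009,0.001,0,0,0,0.009,0.001,0,0,0,0,-0.035,0,0,0.036,-0.01,0,0,0],
)

```text
t: 6.35
tcp_pos: [487.2, 115.2, 71.9]
ee_rot: [3.136, 0.054, 3.14]
wrist_force: [1.8, -0.9, 0.4]
grip_width: 0.1
```

```bash
python3 -c "
from h import *
track(6)"
```

```text
6.35 90.6 r115 n113
6.4 77.8 r115 n117
6.45 65.1 r115 n128
6.5 52.8 r116 n139
6.55 40.4 r117 n152
6.6 27.9 r118 n160
```

Spinning clockwise at about 4.4 rad/s. I'll move over the near rim and let it coast.

Emit:
jog_arm(
  targets=[0.036,-0.006,0,0,0,0.006,-0.002,0,0,0,0,0,0.01,0,0,0,0,0,0,0],
)

```text
t: 6.98
tcp_pos: [438.6, 106.6, 54.6]
ee_rot: [3.137, 0.042, 3.139]
wrist_force: [-1.4, 0.2, -0.7]
grip_width: -0.1
```

Emit:
jog_arm(
  targets=[0,0,0,0,0,0,0,0,0,0,0,0,0,0,0,0,0,0,0,0,0,0,0,0,0,0,0,0,0,0,0,0,0,0,0,0,0,0,0,0,0,0,0,0,0,0,0,0,0,0,0,0,0,0,0,0,0,0,0,0,0,0,0,0,0,0,0,0,0,0,0,0,0,0,0,0,0,0,0,0,0,0,0,0,0,0,0,0,0,0,0,0,0,0,0,0,0,0,0,0],
)

```text
t: 8.65
tcp_pos: [443.5, 107.4, 56.3]
ee_rot: [3.136, 0.047, 3.138]
wrist_force: [0.5, -0.4, 0.6]
grip_width: -0.3
```

```bash
python3 -c "
from h import *
track(4)
s=get_state();print(s['t'],s['tcp_pos'],s['ee_rot'])"
```

```text
8.65 293.4 r118 n158
8.7 283.6 r117 n156
8.75 273.9 r117 n145
8.8 263.9 r116 n133
8.85 [443.47564013 107.36554358  56.29609782] [3.13606262 0.04720868 3.13839116]
```

Emit:
jog_arm(
  targets=[0,0,0,0,0,0,0,0,0,0,0,0,0,0,0,0,0,0,0,0,0,0,0,0,0,0,0,0,0,0,0,0,0,0,0,0,0,0,0,0,0,0,0,0,0,0,0,0,0,0,0,0,0,0,0,0,0,0,0,0,0,0,0,0,0,0,0,0,0,0,0,0,0,0,0,0,0,0,0,0,0,0,0,0,0,0,0,0,0,0,0,0,0,0,0,0,0,0,0,0],
)

```text
t: 10.52
tcp_pos: [443.5, 107.4, 56.3]
ee_rot: [3.136, 0.047, 3.138]
wrist_force: [-0.5, -0.9, -0.3]
grip_width: -0.2
```

Emit:
jog_arm(
  targets=[0,0,0,0,0,0,0,0,0,0,0,0,0,0,0,0,0,0,0,0,0,0,0,0,0,0,0,0,0,0,0,0,0,0,0,0,0,0,0,0,0,0,0,0,0,0,0,0,0,0,0,0,0,0,0,0,0,0,0,0,0,0,0,0,0,0,0,0,0,0,0,0,0,0,0,0,0,0,0,0,0,0,0,0,0,0,0,0,0,0,0,0,0,0,0,0,0,0,0,0],
)

```text
t: 12.18
tcp_pos: [443.5, 107.4, 56.3]
ee_rot: [3.136, 0.047, 3.138]
wrist_force: [0.2, 0.6, 0.3]
grip_width: 0.1
```

Emit:
jog_arm(
  targets=[0,0,0,0,0,0,0,0,0,0,0,0,0,0,0,0,0,0,0,0,0,0,0,0,0,0,0,0,0,0,0,0,0,0,0,0,0,0,0,0,0,0,0,0,0,0,0,0,0,0,0,0,0,0,0,0,0,0,0,0,0,0,0,0,0,0,0,0,0,0,0,0,0,0,0,0,0,0,0,0,0,0,0,0,0,0,0,0,0,0,0,0,0,0,0,0,0,0,0,0],
)

```text
t: 13.85
tcp_pos: [443.5, 107.4, 56.3]
ee_rot: [3.136, 0.047, 3.138]
wrist_force: [0.1, -0.5, 0.3]
grip_width: -0.3
```

```bash
python3 -c "
from h import *
track(4)
s=get_state();print(s['t'],s['tcp_pos'],s['ee_rot'])"
```

```text
13.85 229.7 r116 n108
13.9 224.2 r115 n102
13.95 218.6 r115 n96
14.0 213.5 r115 n89
14.05 [443.44384608 107.36326965  56.29106245] [3.13606524 0.04714927 3.13838673]
```

Emit:
jog_arm(
  targets=[-0.003,0,0.007,0,0,0,0,0.007,0,0,0,0,0,0,0,0,0,0,0,0,0,0,0,0,0,0,0,0,0,0,0,0,0,0,0,0,0,0,0,0,0,0,0,0,0,0,0,0,0,0,0,0,0,0,0,0,0,0,0,0,0,0,0,0,0,0,0,0,0,0,0,0,0,0,0,0,0,0,0,0,0,0,0,0,0,0,0,0,0,0,0,0,0,0,0,0,0,0,0,0],
)

```text
t: 15.72
tcp_pos: [447.6, 107.4, 41.0]
ee_rot: [3.136, 0.047, 3.138]
wrist_force: [-0.7, -0.2, -0.5]
grip_width: 0.0
```

```bash
python3 -c "
from h import *
track(3)
s=get_state();p=s['tcp_pos'];print(s['t'],p,s['ee_rot'])
c=read_camera('scene');q=w2pix(c,p-[5,0,-11]);print(q)
x,y=q.astype(int)
a=cv2.resize(c['color'][y-30:y+30,x-40:x+40,::-1].copy(),(720,540),interpolation=cv2.INTER_CUBIC)
cv2.drawMarker(a,(int((q[0]-x+40)*9),int((q[1]-y+30)*9)),(0,255,0),0,15)
cv2.imwrite('pics/s6.png',cv2.convertScaleAbs(a,alpha=2))"
```

```text
15.717 44.6 r117 n151
15.767 40.4 r117 n153
15.817 36.0 r117 n157
15.8667 [447.54489832 107.43021205  40.95221202] [3.13606957 0.0472734  3.13837038]
[316.77533496 151.76464527]
```

View pics/s6.png

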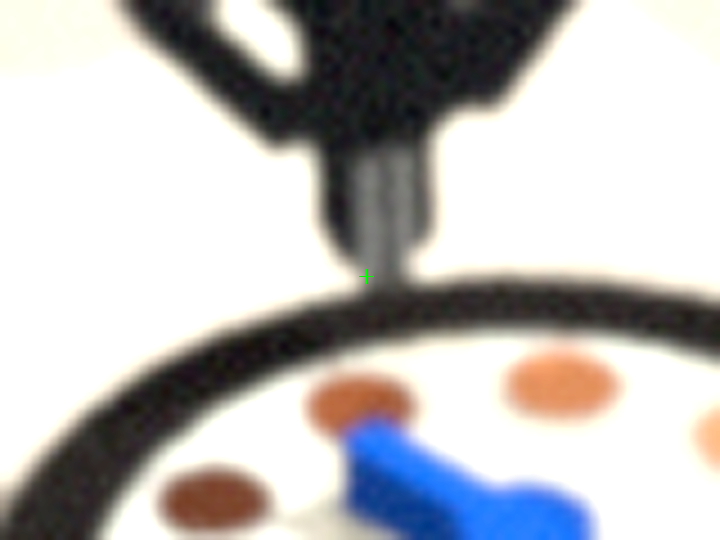

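The tip at (383,288) sits over the black rim, a few mm above it. I'll lower it a little and keep waiting.

Emit:
jog_arm(
  targets=[-0.001,0,0.003,0,0,0,0,0,0,0,0,0,0,0,0,0,0,0,0,0,0,0,0,0,0,0,0,0,0,0,0,0,0,0,0,0,0,0,0,0,0,0,0,0,0,0,0,0,0,0,0,0,0,0,0,0,0,0,0,0,0,0,0,0,0,0,0,0,0,0,0,0,0,0,0,0,0,0,0,0,0,0,0,0,0,0,0,0,0,0,0,0,0,0,0,0,0,0,0,0],
)

```text
t: 17.58
tcp_pos: [448.8, 107.5, 37.7]
ee_rot: [3.136, 0.047, 3.138]
wrist_force: [0.6, 0.4, 0.1]
grip_width: -0.1
```

```bash
python3 -c "
from h import *
track(5)
s=get_state();print(s['t'],s['tcp_pos'])"
```

```text
17.583 258.9 r116 n130
17.633 255.5 r116 n127
17.683 252.2 r116 n123
17.733 248.7 r116 n123
17.783 245.4 r116 n121
17.8333 [448.84256076 107.45923886  37.68075282]
```

Emit:
jog_arm(
  targets=[0,0,0,0,0,0,0,0,0,0,0,0,0,0,0,0,0,0,0,0,0,0,0,0,0,0,0,0,0,0,0,0,0,0,0,0,0,0,0,0,0,0,0,0,0,0,0,0,0,0,0,0,0,0,0,0,0,0,0,0,0,0,0,0,0,0,0,0,0,0,0,0,0,0,0,0,0,0,0,0,0,0,0,0,0,0,0,0,0,0,0,0,0,0,0,0,0,0,0,0],
)

```text
t: 19.5
tcp_pos: [448.8, 107.5, 37.7]
ee_rot: [3.136, 0.047, 3.138]
wrist_force: [0.1, -0.1, 0.7]
grip_width: 0.1
```

Emit:
jog_arm(
  targets=[0,0,0,0,0,0,0,0,0,0,0,0,0,0,0,0,0,0,0,0,0,0,0,0,0,0,0,0,0,0,0,0,0,0,0,0,0,0,0,0,0,0,0,0,0,0,0,0,0,0,0,0,0,0,0,0,0,0,0,0,0,0,0,0,0,0,0,0,0,0,0,0,0,0,0,0,0,0,0,0,0,0,0,0,0,0,0,0,0,0,0,0,0,0,0,0,0,0,0,0],
)

```text
t: 21.17
tcp_pos: [448.9, 107.4, 37.7]
ee_rot: [3.136, 0.047, 3.138]
wrist_force: [-1.1, -0.2, -0.2]
grip_width: -0.3
```

```bash
python3 -c "
from h import *
track(5)
s=get_state();print(s['t'],s['tcp_pos'])"
```

```text
21.167 63.8 r115 n127
21.217 61.9 r116 n128
21.267 59.7 r116 n131
21.317 57.8 r116 n132
21.367 55.8 r116 n135
21.4167 [448.82139805 107.46309942  37.68282928]
```

Emit:
jog_arm(
  targets=[0,0,0.0015,0,0,0,0,0,0,0,0,0,0,0,0,0,0,0,0,0,0,0,0,0,0,0,0,0,0,0,0,0,0,0,0,0,0,0,0,0,0,0,0,0,0,0,0,0,0,0],
)

```text
t: 22.25
tcp_pos: [448.9, 107.5, 36.0]
ee_rot: [3.136, 0.047, 3.138]
wrist_force: [1.2, -0.1, -0.1]
grip_width: 0.0
```

```bash
python3 -c "
from h import *
track(4)
s=get_state();print(s['t'],s['tcp_pos'],s['wrist_force'])"
```

```text
22.25 23.2 r118 n160
22.3 21.5 r118 n162
22.35 19.8 r118 n163
22.4 18.2 r118 n165
22.45 [448.92068172 107.44571777  35.9870642 ] [ 0.6405411  -0.00388655 -0.85558558]
```

Emit:
jog_arm(
  targets=[0,0,0.0015,0,0,0,0,0.001,0,0],
)

```text
t: 22.62
tcp_pos: [449.2, 107.5, 33.5]
ee_rot: [3.136, 0.048, 3.138]
wrist_force: [-0.1, 0.3, 0.7]
grip_width: 0.1
```

```bash
python3 -c "
from h import *
track(2)
s=get_state();print(s['t'],s['tcp_pos'],s['wrist_force'])"
```

```text
22.617 11.0 r118 n166
22.667 9.3 r118 n168
22.7167 [449.10546138 107.4855916   33.44920321] [-0.89373364 -0.35755347 -1.042798  ]
```

Emit:
jog_arm(
  targets=[0,0,0.0015,0,0],
)

```text
t: 22.8
tcp_pos: [449.3, 107.5, 32.0]
ee_rot: [3.136, 0.048, 3.138]
wrist_force: [0.5, 0.0, -0.0]
grip_width: -0.3
```

```bash
python3 -c "
from h import *
track(1)
s=get_state();print(s['t'],s['tcp_pos'],s['wrist_force'])"
```

```text
22.8 5.3 r118 n168
22.85 [449.07743167 107.48348999  31.63141673] [-0.18064588 -0.32827686  0.24968296]
```

Emit:
jog_arm(
  targets=[0,0,0.003,0,0],
)

```text
t: 22.93
tcp_pos: [449.5, 107.5, 28.8]
ee_rot: [3.136, 0.048, 3.138]
wrist_force: [0.2, 0.4, 0.1]
grip_width: -0.1
```

Emit:
jog_arm(
  targets=[0,0,0.005,0,0],
)

```text
t: 23.02
tcp_pos: [450.0, 107.6, 23.7]
ee_rot: [3.136, 0.049, 3.138]
wrist_force: [-0.0, 0.7, 0.3]
grip_width: 0.0
```

```bash
python3 -c "
from h import *
track(2)
s=get_state();print(s['t'],s['tcp_pos'],s['wrist_force'])"
```

```text
23.017 358.8 r118 n172
23.067 357.3 r118 n168
23.1167 [449.19057138 107.50785768  22.9862005 ] [-0.17377734  0.78699076 -0.03100446]
```

There is still no contact at a reported z of 23, so the tip may be off in x rather than z, hanging outside the rim. Look.

```bash
python3 -c "
from h import *
s=get_state();p=s['tcp_pos'];print(s['t'],p,s['joints'])
c=read_camera('scene');q=w2pix(c,p);print(q)
x,y=q.astype(int)
a=cv2.resize(c['color'][y-32:y+28,x-30:x+30,::-1].copy(),(400,400),interpolation=cv2.INTER_CUBIC);k=400/60
for d,col in [((0,0,0),(0,255,0)),((-20,0,0),(255,0,255)),((0,0,12),(255,255,0))]:
  r=w2pix(c,p+np.array(d,float));cv2.drawMarker(a,(int((r[0]-x+30)*k),int((r[1]-y+32)*k)),col,0,12)
t=read_camera('wrist');q=w2pix(t,p);print(q)
b=cv2.resize(t['color'][150:350,220:420,::-1].copy(),(400,400),interpolation=cv2.INTER_CUBIC)
r=((q-[220,150])*2).astype(int);cv2.drawMarker(b,tuple(int(v) for v in r),(0,255,0),0,12)
cv2.imwrite('pics/s7.png',cv2.convertScaleAbs(np.hstack([a,b]),alpha=1.5))"
```

```text
23.1167 [449.19057138 107.50785768  22.9862005 ] [ 0.0671301   0.46702565  1.96544447  0.00357496  0.66241864 -1.50334712]
[317.78093693 163.72890114]
[323.0168264 238.0882792]
```

View pics/s7.png

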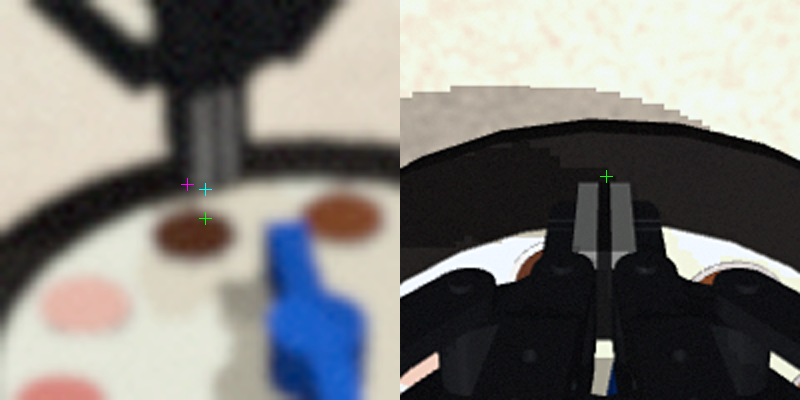

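The tip is over the rim at about (213,182), close to its surface, so the real height offset here is about +16 mm. This pass has gone by. I'll find the contact height now, stop the wheel and flick again, since there is enough time left.

Emit:
jog_arm(
  targets=[0,0,0.003,0,0],
)

```text
t: 23.3
tcp_pos: [450.1, 107.6, 20.8]
ee_rot: [3.136, 0.048, 3.138]
wrist_force: [0.7, -0.9, 0.1]
grip_width: 0.1
```

Emit:
jog_arm(
  targets=[0,0,0.002,0,0],
)

```text
t: 23.38
tcp_pos: [450.1, 107.7, 19.5]
ee_rot: [3.136, 0.048, 3.138]
wrist_force: [-11.4, -0.3, 41.3]
grip_width: 0.0
```

Contact is at a reported z of about 20.5: 41 N at 19.5. Lift and go to the right of the bar for a second, gentler flick.

Emit:
jog_arm(
  targets=[0,0,-0.03,0,0,-0.03,-0.02,-0.002,0,0,-0.03,-0.025,0,0,0,0,0,0,0,0],
)

```text
t: 23.72
tcp_pos: [509.4, 61.9, 56.0]
ee_rot: [3.137, 0.049, -3.141]
wrist_force: [-0.7, -0.6, 0.5]
grip_width: -0.2
```

```bash
python3 -c "
from h import *
s=get_state();print(s['t'],s['tcp_pos'],s['wrist_force']);track(4)"
```

```text
23.7167 [509.36620517  61.93779461  56.00820958] [-0.73791182 -0.62819251  0.52018371]
23.717 350.2 r118 n168
23.767 350.4 r118 n167
23.817 350.4 r118 n166
23.867 350.5 r118 n167
```

Emit:
jog_arm(
  targets=[0,0.01,0.013,0,0,0,0.005,0.011,0,0,0,0,0,0,0],
)

```text
t: 24.17
tcp_pos: [500.3, 82.3, 28.8]
ee_rot: [3.135, 0.037, -3.138]
wrist_force: [0.1, 0.7, 0.7]
grip_width: 0.1
```

Emit:
jog_arm(
  targets=[0,0.006,0.0005,0,0,0,0.006,0.0005,0,0,0,0.006,0.0005,0,0,0,0.006,0.0005,0,0,0,0.006,0.0005,0,0],
)

```text
t: 24.58
tcp_pos: [498.3, 115.2, 27.1]
ee_rot: [3.136, 0.035, -3.136]
wrist_force: [-0.3, -0.3, -0.8]
grip_width: -0.1
```

Emit:
jog_arm(
  targets=[0,0.006,0.0005,0,0,0,0.006,0.0005,0,0,0,0.006,0.0005,0,0,0,0,-0.035,0,0],
)

```text
t: 24.92
tcp_pos: [493.2, 136.2, 56.3]
ee_rot: [3.136, 0.025, -3.135]
wrist_force: [0.2, 0.0, 0.3]
grip_width: 0.5
```

```bash
python3 -c "
from h import *
s=get_state();print(s['t'],s['tcp_pos'],s['wrist_force']);track(4)"
```

```text
24.9167 [493.23060095 136.22532548  56.28485608] [0.22128024 0.04467022 0.31444885]
24.917 291.9 r118 n163
24.967 286.0 r118 n156
25.017 280.8 r117 n153
25.067 275.2 r117 n145
```

The second flick gave 111°/s clockwise. Back to the rim hover.

Emit:
jog_arm(
  targets=[0.022,-0.014,0,0,0,0.02,-0.014,0,0,0,0,0,0.01,0,0,0,0,0.008,0,0,0,0,0,0,0,0,0,0,0,0],
)

```text
t: 25.62
tcp_pos: [453.3, 107.3, 38.2]
ee_rot: [3.135, 0.034, -3.136]
wrist_force: [-0.8, -0.2, -0.3]
grip_width: 0.5
```

```bash
python3 -c "
from h import *
s=get_state();print(s['t'],s['tcp_pos'],s['wrist_force']);track(4)"
```

```text
25.6167 [453.28215292 107.31768027  38.17722127] [-0.77316348 -0.19467275 -0.29554278]
25.617 217.0 r115 n85
25.667 211.5 r115 n80
25.717 206.2 r115 n77
25.767 200.7 r115 n78
```

Emit:
jog_arm(
  targets=[0.003,0,0.006,0,0,0.001,0,0.003,0,0,0,0,0,0,0,0,0,0,0,0,0,0,0,0,0,0,0,0,0,0,0,0,0,0,0,0,0,0,0,0,0,0,0,0,0,0,0,0,0,0,0,0,0,0,0,0,0,0,0,0,0,0,0,0,0,0,0,0,0,0,0,0,0,0,0,0,0,0,0,0,0,0,0,0,0,0,0,0,0,0,0,0,0,0,0,0,0,0,0,0],
)

```text
t: 27.48
tcp_pos: [451.3, 108.0, 29.7]
ee_rot: [3.135, 0.038, -3.135]
wrist_force: [-0.2, -0.2, -0.4]
grip_width: 0.0
```

Emit:
jog_arm(
  targets=[0,0,0,0,0,0,0,0,0,0,0,0,0,0,0,0,0,0,0,0,0,0,0,0,0,0,0,0,0,0,0,0,0,0,0,0,0,0,0,0,0,0,0,0,0,0,0,0,0,0,0,0,0,0,0,0,0,0,0,0,0,0,0,0,0,0,0,0,0,0,0,0,0,0,0,0,0,0,0,0,0,0,0,0,0,0,0,0,0,0,0,0,0,0,0,0,0,0,0,0],
)

```text
t: 29.15
tcp_pos: [451.3, 108.0, 29.7]
ee_rot: [3.135, 0.038, -3.135]
wrist_force: [0.0, 0.4, -0.4]
grip_width: -0.1
```

```bash
python3 -c "
from h import *
s=get_state();print(s['t'],s['tcp_pos'],s['wrist_force']);track(5)"
```

```text
29.15 [451.27323167 108.00044619  29.74150437] [ 0.04994545  0.42656173 -0.42165913]
29.15 281.6 r117 n153
29.2 278.4 r117 n150
29.25 275.0 r117 n145
29.3 271.9 r117 n142
29.35 268.7 r116 n138
```

Emit:
jog_arm(
  targets=[0,0,0.003,0,0,0,0,0.002,0,0,0,0,0,0,0,0,0,0,0,0,0,0,0,0,0,0,0,0,0,0,0,0,0,0,0,0,0,0,0,0,0,0,0,0,0,0,0,0,0,0,0,0,0,0,0,0,0,0,0,0,0,0,0,0,0,0,0,0,0,0,0,0,0,0,0,0,0,0,0,0,0,0,0,0,0,0,0,0,0,0,0,0,0,0,0,0,0,0,0,0],
)

```text
t: 31.07
tcp_pos: [451.5, 108.0, 24.2]
ee_rot: [3.135, 0.039, -3.135]
wrist_force: [0.1, -0.1, 0.4]
grip_width: 0.2
```

Emit:
jog_arm(
  targets=[0,0,0,0,0,0,0,0,0,0,0,0,0,0,0,0,0,0,0,0,0,0,0,0,0,0,0,0,0,0,0,0,0,0,0,0,0,0,0,0,0,0,0,0,0,0,0,0,0,0,0,0,0,0,0,0,0,0,0,0,0,0,0,0,0,0,0,0,0,0,0,0,0,0,0,0,0,0,0,0,0,0,0,0,0,0,0,0,0,0,0,0,0,0,0,0,0,0,0,0],
)

```text
t: 32.73
tcp_pos: [451.5, 108.0, 24.2]
ee_rot: [3.135, 0.038, -3.135]
wrist_force: [-0.1, 0.1, -0.9]
grip_width: 0.2
```

Emit:
jog_arm(
  targets=[0,0,0,0,0,0,0,0,0,0,0,0,0,0,0,0,0,0,0,0,0,0,0,0,0,0,0,0,0,0,0,0,0,0,0,0,0,0,0,0,0,0,0,0,0,0,0,0,0,0,0,0,0,0,0,0,0,0,0,0,0,0,0,0,0,0,0,0,0,0,0,0,0,0,0,0,0,0,0,0,0,0,0,0,0,0,0,0,0,0],
)

```text
t: 34.23
tcp_pos: [451.5, 108.0, 24.2]
ee_rot: [3.135, 0.038, -3.135]
wrist_force: [0.3, 0.5, 0.7]
grip_width: 0.0
```

```bash
python3 -c "
from h import *
s=get_state();print(s['t'],s['tcp_pos'],s['wrist_force']);track(5)"
```

```text
34.2333 [451.51026798 108.02558294  24.2109291 ] [0.29319231 0.46691858 0.68144957]
34.233 45.4 r117 n150
34.283 43.9 r117 n150
34.333 42.5 r117 n152
34.383 40.9 r117 n156
34.433 39.5 r117 n154
```

Emit:
jog_arm(
  targets=[0,0,0.0015,0,0,0,0,0,0,0,0,0,0,0,0,0,0,0,0,0,0,0,0,0,0,0,0,0,0,0,0,0,0,0,0,0,0,0,0,0,0,0,0,0,0,0,0,0,0,0,0,0,0,0,0,0,0,0,0,0],
)

```text
t: 35.48
tcp_pos: [451.6, 108.0, 22.5]
ee_rot: [3.135, 0.038, -3.135]
wrist_force: [-0.1, 0.7, -0.6]
grip_width: -0.2
```

```bash
python3 -c "
from h import *
s=get_state();print(s['t'],s['tcp_pos'],s['wrist_force']);track(5)"
```

```text
35.4833 [451.56545699 108.03644032  22.51852348] [-0.08134182  0.67976157 -0.57219081]
35.483 12.4 r118 n167
35.533 11.0 r118 n165
35.583 9.9 r118 n169
35.633 8.8 r118 n166
35.683 7.8 r118 n166
```

Emit:
jog_arm(
  targets=[0,0,0.0005,0,0,0,0,0,0,0],
)

```text
t: 35.9
tcp_pos: [451.6, 108.1, 22.0]
ee_rot: [3.135, 0.039, -3.135]
wrist_force: [-0.8, 0.1, 0.7]
grip_width: -0.6
```

```bash
python3 -c "
from h import *
s=get_state();print(s['t'],s['tcp_pos'],s['wrist_force']);track(1)"
```

```text
35.9 [451.62610471 108.05475075  22.01374909] [-0.81473117  0.12448176  0.66160028]
35.9 3.2 r118 n170
```

Emit:
jog_arm(
  targets=[0,0,0.0025,0,0],
)

```text
t: 36.03
tcp_pos: [452.0, 108.1, 19.8]
ee_rot: [3.135, 0.039, -3.135]
wrist_force: [-0.6, 3.5, 7.9]
grip_width: 0.1
```

```bash
python3 -c "
from h import *
s=get_state();print(s['t'],s['tcp_pos'],s['wrist_force']);track(1)"
```

```text
36.0333 [452.04582509 108.12887385  19.7779808 ] [-0.60173937  3.50647564  7.93845329]
36.033 0.4 r118 n169
```

Emit:
jog_arm(
  targets=[0,0,0.001,0,0],
)

```text
t: 36.17
tcp_pos: [452.1, 108.2, 19.6]
ee_rot: [3.135, 0.04, -3.135]
wrist_force: [-7.9, -0.3, 24.7]
grip_width: 0.6
```

```bash
python3 -c "
from h import *
s=get_state();print(s['t'],s['tcp_pos'],s['wrist_force']);track(3)"
```

```text
36.1667 [452.0875279  108.23048822  19.57312546] [-7.85061283 -0.33185297 24.74508728]
36.167 0.5 r118 n172
36.217 0.4 r118 n169
36.267 0.4 r118 n170
```

Stopped at about 0.4°. Lift straight off and back away.

Emit:
jog_arm(
  targets=[0,0,-0.01,0,0,0,0,-0.03,0,0,0,0,-0.035,0,0,0,0,-0.035,0,0,0,0,0,0,0,0,0,0,0,0,0,0,0,0,0,0,0,0,0,0],
)

```text
t: 36.98
tcp_pos: [446.4, 107.3, 132.4]
ee_rot: [3.135, 0.037, -3.135]
wrist_force: [-0.2, -0.2, -0.1]
grip_width: -0.3
```

```bash
python3 -c "
from h import *
s=get_state();print(s['t'],s['tcp_pos'],s['wrist_force'],s['dq'].round(3));track(3)
c=read_camera('scene');cv2.imwrite('pics/end.png',cv2.resize(c['color'][100:300,190:460,::-1],None,fx=2.9,fy=2.9,interpolation=cv2.INTER_CUBIC))"
```

```text
36.9833 [446.36844222 107.32497693 132.43519404] [-0.23751317 -0.15774612 -0.06341935] [ 0.001  0.006  0.008 -0.001 -0.011 -0.002]
36.983 1.1 r118 n169
37.033 1.1 r118 n168
37.083 1.1 r118 n168
```

View pics/end.png

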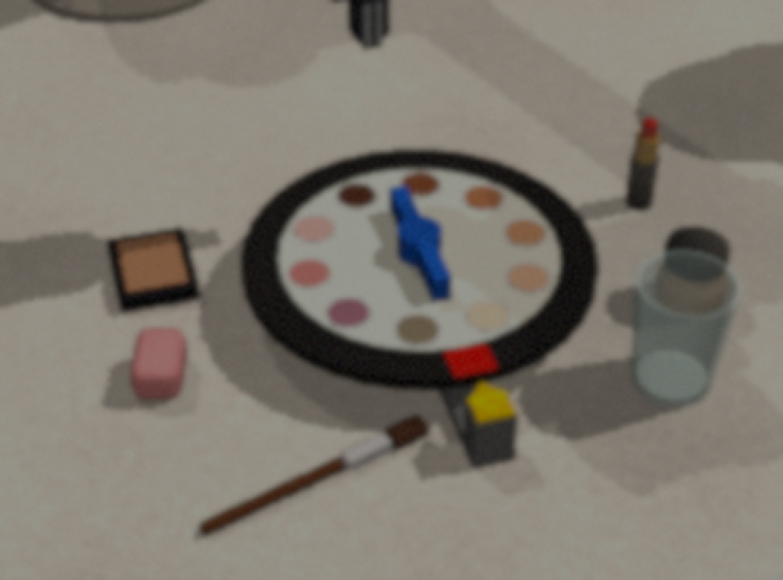

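The mark at (472,361) faces the pointer tip at (488,390), the bystanders are untouched and the finger is clear at (370,30). Hand in.

```bash
python3 -c "
from plant import *
print(hand_in())"
```

```text
the job is handed in; nothing more can be done
None
```

The wheel now stands still with the red mark about 1.1° (roughly 2 mm along the rim) from the pointer, and I have handed the job in.

- **Final spin:** I flicked the blue bar at about t = 24.7 s and the wheel started clockwise at about 111°/s. It then coasted untouched for about 11 s. I braked it on the black rim with the fingertip at t ≈ 36.0 s, while it was still turning at about 22°/s.
- **Last checks:** Three camera readings after lifting the finger all gave 1.1°. The finger was lifted clear, with no contact force. The bystanders stood where they were, and the clock read about 37 s of the 58 s allowed.
- **What went wrong on the way:**
    - **Missed flicks:** My first two flicks missed, because the real fingertip sits about 10–20 mm higher than the reported position.
    - **First spin not usable:** For the same reason I braked the first full spin too late, and it stopped about 10° past the mark. I used that touch to find the real contact height, then flicked again.
    - **Shift on lifting:** Lifting the finger moved the wheel from 0.4° to 1.1°.
- **Forces:** The highest wrist force I read was about 41 N upward, at that first fingertip touch on the rim. It was about 25 N during the final braking.

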